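# Line up the vials and hold a drawn dose at the draw-off jig

### The job

Slide the blue vial carrier by its black knob until the green-capped vial is centred under the fixed needle, stop there for about a second, then bring the orange-capped vial centred under the needle and leave it there. Only then pull the white plunger grip out against its spring until its yellow pointer lines up with the red dose clip, and finish with the gripper still holding it there: do not let go. Leave the spare vial, the carton and the bottle where they stand.

Things in the scene. Friction and masses are not known exactly. Their poses are not given: they have to be found in the camera images.
- jig: fixed draw-off jig: grey plate 340 x 470 mm, 12 mm thick, on the table; origin on the table. Its x axis points away from the robot along the syringe, y to the left. The carrier (left) slides along both axes, 45 mm either way from mid-travel, about 2 N of friction each; it stays where left and never turns. In this frame the needle is at x 30, y 130 mm, the syringe axis at y -130 mm, 50 mm high
- needle_tip (a point): tip of the fixed steel needle, 100 mm above the table, pointing straight down; a red 12 mm collar on top (137 mm high) sits exactly over it. A white arm, 12 mm wide, top 132 mm high, carries it from a white post 155 mm beyond it in jig x
- green_cap (a point): top centre of the green cap (20 mm diameter) of a 24 mm vial fixed in the carrier; 99 mm above the table; lies 133 mm in jig x and +30 mm in jig y from the knob
- orange_cap (a point): top centre of the orange cap (20 mm diameter) of a 24 mm vial fixed in the carrier; 99 mm above the table; lies 83 mm in jig x and -30 mm in jig y from the knob
- knob (a point): middle of the carrier's upright black knob, 24 mm diameter and 34 mm tall (81 to 115 mm above the table) on a 14 mm steel stem, fixed on a tongue on the robot's side of the carrier. This point is 98 mm above the table. Two silver-capped vials, as tall as the others, stand at 83 mm, +30 mm and 133 mm, -30 mm from it (jig x, y)
- plunger: sprung plunger: a 10 mm steel rod telescoping out of a clear 30 mm barrel towards the robot (jig -x), with an upright white grip at its end. Origin on the rod axis, 50 mm above the table, mid-grip; axes as the jig's. Starts fully in; travel 115 mm; the spring pulls back with 4 N at the start and 1 N more per 10 mm pulled, plus about 1 N friction; it slides home if let go
- plunger_grip (a point): point on the middle of the white grip, 95 mm above the table, 45 mm above the rod axis. The grip is 18 mm thick along jig x, 36 mm wide along jig y, and stands from 35 to 115 mm above the table. With the plunger in, 40 mm of space lies between the grip and the barrel's flange, which is 67 mm high
- pointer (a point): end of the yellow pointer on the right side of the grip, at the middle of the grip's thickness, 48 mm to its right (jig -y), 45 mm above the table
- dose_mark (a point): top centre of the red dose clip, 6 mm thick along the scale, fixed on the white scale to the right of the plunger, 40 mm above the table; axes as the jig's. It is 50 to 95 mm nearer the robot (jig -x) than the pointer is at the start. Pointer and clip line up when they are level along jig x
- spare_vial: loose silver-capped vial, 24 mm diameter, 52 mm tall, standing on the jig plate between carrier and syringe; origin under its base; leave alone
- carton: loose small cardboard carton 70 x 110 x 50 mm on the table to the left of the jig; origin under its base; leave alone
- sanitiser: loose clear plastic bottle 54 mm diameter, 130 mm tall, on the table to the right of the jig; origin under its base; leave alone

How it is judged:
On the way, in this order (a step that is already met when the one before it is completed fails the run):
1. the green-capped vial rests centred under the needle (horizontal distance between green_cap and needle_tip below 0.007 m), for 0.4 s.
2. the orange-capped vial rests centred under the needle (horizontal distance between orange_cap and needle_tip below 0.007 m), for 0.4 s.
3. the plunger is held out at the dose clip (x of pointer in the frame of dose_mark between -0.005 and 0.005 m and contact force between the fingers and plunger above 2 N), for 0.3 s.
At the end, for the whole second after the job is handed in: The fingers hold the plunger still (over 2 N, under 10 mm/s), its pointer within 5 mm of the clip along the scale, no loose thing touching it; the orange cap is within 8 mm of the needle horizontally; spare vial, carton and bottle are upright and within 25 mm of their starts (all of step 3 and horizontal distance between orange_cap and needle_tip below 0.008 m and linear speed of plunger below 0.01 m/s and contact force between plunger and spare_vial below 0.3 N and contact force between plunger and carton below 0.3 N and contact force between plunger and sanitiser below 0.3 N and distance of each of spare_vial, carton, sanitiser from where it was at the start of the episode below 0.025 m and angle between each of spare_vial, carton, sanitiser's own z axis and vertical below 0.2 rad); the arm keeps its last pose, push and grip.
It fails at once if the plunger is pulled (over 15 mm) while the orange-capped vial is not under the needle (over 12 mm off) (x of pointer in the frame of jig below 0.015 m and horizontal distance between orange_cap and needle_tip above 0.012 m).
It fails at once if the spare vial, carton or bottle is shoved away (over 30 mm) or tipped over (distance of any of spare_vial, carton, sanitiser from where it was at the start of the episode above 0.03 m or angle between any of spare_vial, carton, sanitiser's own z axis and vertical above 0.5 rad).
It also fails if it takes over 51 s, if anything falls off the work surface, if the arm or the gripper's body presses on something with over 40 N, if the wrist force passes 120 N, or if a joint passes its speed limit or range.

### The arm

A 7-joint arm with a two-finger parallel gripper is mounted at the origin on the work surface. World frame = base frame: x ahead of the robot, y to its left, z up, the work surface at z = 0. Lengths are in m, angles in rad, forces in N, time in s.
With the tool pointing down it reaches from about 0.4 to 0.9 m from the base axis. Payload 5.5 kg.
Tool frame: the origin (TCP) lies midway between the tips of the shut fingers; the grasp point (between the pads) lies 19 mm behind it (manip.pinch_z is the distance from the TCP to the grasp point, in m); z points along the fingers, y is the line along which they close (so a half turn about z gives the same grasp; the last joint's range is limited). The gripper opens to 92 mm and grips with 3 to 60 N. Pads are 19 mm wide; open, the fingers measure 130 mm over their backs; the gripper's body (75 mm by 190 mm) begins 47 mm behind the grasp point.
Start: joints at [-0.855, 0.501, -0.427, 1.55, 0.221, 1.138, -0.21], TCP at [0.284, 0.585, 0.227] pointing down, gripper open.
Joint ranges: [-2.88, 2.88], [-0.31, 2.03], [-1.54, 1.56], [0.2, 2.42], [-1.41, 4.55], [0.19, 2.02], [-2.57, 2.57]. Speed limits (rad/s): [2.57, 2.57, 3.14, 3.14, 3.14, 3.14, 3.14].

### API

Orientations are given as a rotation vector (axis times angle).
In Python, from station import manip gives the robot as it stands.
- The arm moves only by the tool move_arm, never from a script. Its argument "series" is a list of rows, each a list of 5 numbers: the closure, from -1 (fully open) to 1 (shut), so that 0 is half open, then the shift along the tool's x, y, z scaled (see below), then the turn about the tool's z scaled (see below). In form: [[jaw, dx, dy, dz, turn], ...]. A call has 1 to 20 rows; each row is the pose to reach, as a shift and turn from the pose commanded when the call began, along the tool's axes at that moment; what a row does not reach only later rows make up. The controller multiplies each number of a shift by 10 cm and each number of a turn by 90 degrees. A row lasts 1/10 s, in which the tool goes at most 50 mm and 8.59 degrees, less where a joint would pass 70% of its speed; a pose out of reach is approached as far as the arm can. A call with a number of a shift or a turn outside -1 to 1 is refused whole. A call with a gripper value outside its range is refused whole. The fingers move at their own pace and stop on an object; "grip_force" is the grip in N (left out, the last holds). Time passes only in rows, so rows that repeat a pose let the fingers close. It gives the time, the measured TCP pose, the force, the opening and the grip force at its end, in the units of the state.
- manip.sense(): the state, without advancing time (a new reading comes with each control period).
- manip.read_camera(name): name is "side" or "top"; returns the picture (480x640x3 uint8, blue, green, red); there is no depth.
- manip.calibration(name): a dict with "mtx" (3x3 intrinsics, pixels), "dist_coeffs" ([k1, k2, p1, p2, k3] as OpenCV has them; the pictures are not rectified), "R" (3x3) and "t" (3): a world point X has camera coordinates R X + t. Camera axes: x right, y down, z forward; pixel columns grow to the right and rows downward; lengths in m; the calibration is good to about 2 mm. A picture is of the moment at which its call begins. calibration takes no time and is no camera call.
- manip.sign_off(): hands the job in; it is judged then, once.
Trained networks look in the newest picture that a camera, given by its name, has taken for a name from the list of things; names that differ only in an ending like _2 or _b are one class to them, and where a whole thing is asked for, a point or a joint stands for the part that bears it (a point fixed in the world has none). Each returns a list of dicts, best first, with "p" (0 to 1); they miss things now and then, are a little off and sometimes report something else, mostly with a low value. They report only what shows in the picture. A call takes as long as a camera call.
- manip.spot_in(camera, label): "rect" ([left, top, right, bottom] in pixels, round what is visible of it).
The state is a dict: "t": time; "joints": joint angles; "dq": joint speeds; "tau": joint torques, N m; "eef_pos": TCP position; "eef_rot": TCP orientation; "ft_force": force on the tool from outside, world axes, zero at the start; "moment": the same for the moment, N m; "gripper_width": finger opening in m; "grip_force": force on a finger pad.
Only numpy, scipy, OpenCV 4.12 (cv2) and the standard library are available. Lean on these libraries where they do the work, as an engineer would, in place of code of your own. Each camera call takes 0.05 s, during which the arm holds its last target. There are 200 camera calls.

## Working session

There is one attempt and no reset: what is moved stays moved. The work goes in short steps, Python scripts to look and compute and a tool call to move; the robot and the scene stay as the last step left them, time stands still between calls to the robot, and variables do not carry over. Pictures are saved under pics/ and viewed, at most 10 in all, crops included, and the job is handed in when it is done.

Besides the shell and the picture viewer there is one more tool, called after "Emit:" by a JSON object that holds its "op" and its "data". move_arm: Moves the arm, as the interface text tells. Its arguments: {"type":"object","properties":{"series":{"type":"array"},"grip_force":{"type":"number"}},"required":["series"]}

```bash
mkdir -p pics; ls; python3 - <<'E'
from station import manip
import cv2,json
for c in("top","side"):
    im=manip.read_camera(c); cv2.imwrite(f"pics/{c}0.png",im)
    k=manip.calibration(c); print(c,k)
    for l in ["green_cap","orange_cap","knob","needle_tip","plunger_grip","pointer","dose_mark","spare_vial","jig"]:
        print(l,[(round(d["p"],2),[round(v) for v in d["rect"]]) for d in manip.spot_in(c,l)[:2]])
s=manip.sense();print(s)
E
```

```text
pics
top {'mtx': array([[436.41336074,   0.        , 326.6633403 ],
       [  0.        , 436.41336074, 237.57934723],
       [  0.        ,   0.        ,   1.        ]]), 'dist_coeffs': array([-0.09961693,  0.        ,  0.        ,  0.        ,  0.        ]), 'R': array([[-0.09792921, -0.99517789,  0.0055523 ],
       [-0.97379596,  0.09467147, -0.20678187],
       [ 0.20525911, -0.02565679, -0.97837131]]), 't': array([0.10596805, 0.63363886, 0.9691228 ])}
green_cap [(0.56, [271, 219, 322, 296])]
orange_cap [(0.9, [273, 220, 322, 296])]
knob [(0.79, [269, 220, 322, 293]), (0.55, [398, 209, 422, 226])]
needle_tip [(0.56, [241, 150, 445, 310])]
plunger_grip [(0.58, [394, 203, 425, 228])]
pointer [(0.61, [394, 205, 418, 230]), (0.16, [452, 172, 479, 196])]
dose_mark [(0.41, [238, 151, 448, 312])]
spare_vial [(0.54, [363, 231, 370, 244])]
jig [(0.77, [242, 150, 443, 310]), (0.28, [396, 204, 420, 228])]
side {'mtx': array([[448.00543137,   0.        , 320.14946443],
       [  0.        , 448.00543137, 234.10173344],
       [  0.        ,   0.        ,   1.        ]]), 'dist_coeffs': arra
[... 740 characters left out ...]
joints': array([-0.85479529,  0.50086079, -0.42703537,  1.55041694,  0.22079452,
        1.13829627, -0.21028407]), 'dq': array([ 1.21700754e-03,  1.76781015e-03,  5.54174980e-04,  3.04946372e-03,
       -2.08095040e-03,  1.86992659e-03,  2.03913925e-05]), 'tau': array([-5.38262739e-04, -5.66459155e+01, -5.81051588e+00, -2.79501647e+01,
       -6.66514831e-02,  2.08371581e-02,  3.39920655e-05]), 'eef_pos': array([0.28430936, 0.58451931, 0.22674933]), 'eef_rot': array([-7.05071867e-01, -3.06141490e+00, -8.43782235e-05]), 'ft_force': array([-0.39391994,  0.21034736,  0.22533985]), 'moment': array([-0.02893423, -0.02647539,  0.01799565]), 'grip_force': 0.0, 'gripper_width': 0.09173250986306208}
```

```bash
python3 - <<'E'
import cv2
a=cv2.imread("pics/top0.png")[140:320,230:490]; cv2.imwrite("pics/topc.png",cv2.resize(a,None,fx=3,fy=3,interpolation=cv2.INTER_CUBIC))
a=cv2.imread("pics/side0.png")[160:360,210:475]; cv2.imwrite("pics/sidec.png",cv2.resize(a,None,fx=3,fy=3,interpolation=cv2.INTER_CUBIC))
E
```

```text
(no output)
```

View pics/topc.png

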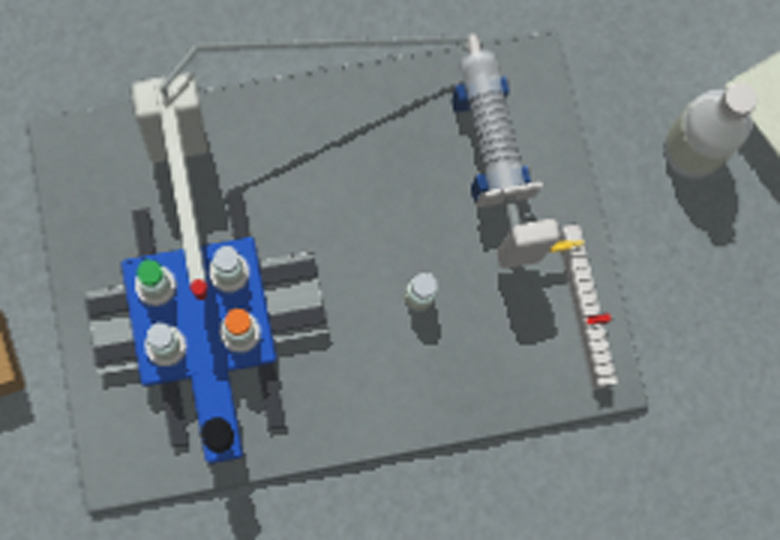

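View pics/sidec.png

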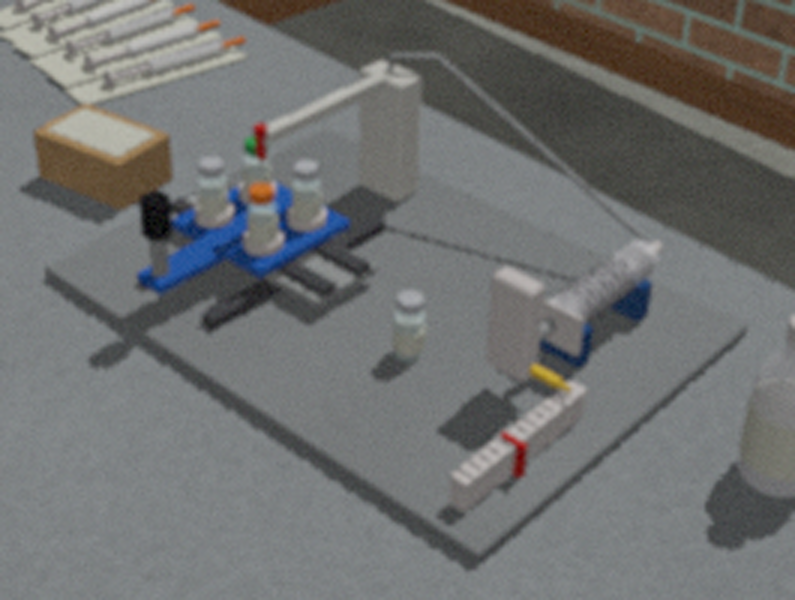

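View pics/top0.png

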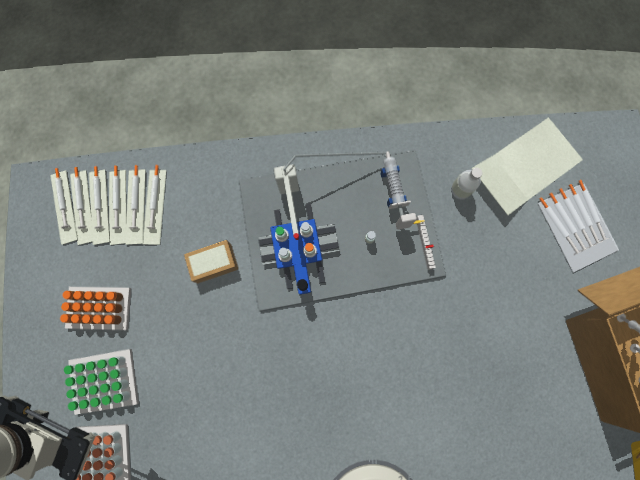

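```bash
cat > h.py <<'E'
import numpy as np,cv2
from station import manip
from scipy.optimize import least_squares
from scipy.spatial.transform import Rotation as Ro
K={c:manip.calibration(c) for c in("top","side")}
def proj(c,X):
    k=K[c]; return cv2.projectPoints(np.float64(X).reshape(-1,1,3),cv2.Rodrigues(k["R"])[0],k["t"],k["mtx"],k["dist_coeffs"])[0].reshape(-1,2)
def back(c,uv,z):
    k=K[c]; n=cv2.undistortPoints(np.float64(uv).reshape(1,1,2),k["mtx"],k["dist_coeffs"])[0,0]
    o=-k["R"].T@k["t"]; d=k["R"].T@[*n,1]; return (o+d*(z-o[2])/d[2])
def J2W(p,q): # jig pts-> world, p=(x,y,yaw)
    c,s=np.cos(p[2]),np.sin(p[2]); q=np.asarray(q,float)
    return np.array([p[0]+c*q[0]-s*q[1],p[1]+s*q[0]+c*q[1],q[2]])
E
cat > fit.py <<'E'
from h import *
T=lambda x,y:((x+.5)/3-.5+230,(y+.5)/3-.5+140)
S=lambda x,y:((x+.5)/3-.5+210,(y+.5)/3-.5+160)
def mod(v):
    x,y,a,kx,ky,cl,pg=v; w=lambda *q:J2W((x,y,a),q)
    M=[("top",T(198,286),w(.03,.13,.135)),("top",T(150,272),w(kx+.133,ky+.03,.097)),("top",T(238,321),w(kx+.083,ky-.03,.097)),
    ("top",T(217,434),w(kx,ky,.112)),("top",T(580,243),w(pg,-.178,.045)),("top",T(598,319),w(cl,-.185,.04)),
    ("top",T(535,232),w(pg,-.13,.115)),
    ("top",T(28,125),w(.17,.235,.012)),("top",T(558,35),w(.17,-.235,.012)),("top",T(648,407),w(-.17,-.235,.012)),("top",T(92,510),w(-.17,.235,.012)),
    ("side",S(261,132),w(.03,.13,.133)),("side",S(261,190),w(kx+.083,ky-.03,.096)),("side",S(156,217),w(kx,ky,.098)),
    ("side",S(570,388),w(pg,-.178,.045)),("side",S(515,440),w(cl,-.185,.04)),("side",S(518,277),w(pg,-.13,.115)),
    ("side",S(478,550),w(-.17,-.235,.012)),("side",S(47,268),w(-.17,.235,.012)),("side",S(745,328),w(.17,-.235,.012))]
    return M
f=lambda v:np.concatenate([proj(c,X)[0]-u for c,u,X in mod(v)])
v0=[.6,0,.0,-.1,.13,-.05,.03]
r=least_squares(f,v0,loss="soft_l1",x_scale=.01)
print(np.round(r.x,4)); print(np.round(r.fun.reshape(-1,2),1).tolist())
v=r.x;np.save("fit.npy",v)
for n,q in dict(needle=(.03,.13,.1),knob=(v[3],v[4],.098),kgreen=(.03-.133,.1,.098),korange=(-.053,.16,.098),grip=(v[6],-.13,.095),gripend=(v[5],-.13,.095),clip=(v[5],-.185,.04)).items(): print(n,np.round(J2W(v,q),4))
s=manip.sense();print(s["eef_pos"],Ro.from_rotvec(s["eef_rot"]).as_matrix().round(3),manip.pinch_z)
E
python3 fit.py
```

```text
[ 0.6725 -0.0094  0.0924 -0.1293  0.1309 -0.0883 -0.0236]
[[-6.2, -21.9], [-0.1, 0.3], [0.0, 0.1], [0.3, -0.2], [-3.1, 0.0], [-0.6, -0.0], [-1.8, -0.0], [4.9, 0.2], [5.1, -1.4], [7.0, 0.8], [4.7, 3.1], [13.8, -9.1], [0.0, 0.1], [-0.1, -0.8], [-3.3, -2.0], [-1.3, -1.1], [-1.8, -1.2], [4.5, 6.9], [-0.5, 2.3], [5.6, 1.3]]
needle [0.6903 0.1228 0.1   ]
knob [0.5316 0.109  0.098 ]
kgreen [0.5607 0.0807 0.098 ]
korange [0.6049 0.1451 0.098 ]
grip [ 0.661 -0.141  0.095]
gripend [ 0.5965 -0.147   0.095 ]
clip [ 0.6016 -0.2017  0.04  ]
[0.28430936 0.58451931 0.22674933] [[-0.899  0.437 -0.   ]
 [ 0.437  0.899  0.   ]
 [ 0.     0.    -1.   ]] 0.0188
```

```bash
sed -i 's/x,y,a,kx,ky,cl,pg=v;/x,y,a,kx,ky,cl,pg,ox,oy=v;/; s/,pg]*$/&/; s/-.05,.03\]/-.05,.03,0,0]/; s/w(\(-\?.17\),\(-\?.235\),.012)/w(\1+ox,\2+oy,.012)/g' fit.py; python3 fit.py
python3 -c "
from h import *
T=lambda x,y:((x+.5)/3-.5+230,(y+.5)/3-.5+140)
S=lambda x,y:((x+.5)/3-.5+210,(y+.5)/3-.5+160)
print(back('top',T(198,286),.135),back('side',S(261,132),.133),back('top',T(580,243),.045),back('side',S(570,388),.045),back('top',T(535,232),.115),back('side',S(518,277),.115),[back('top',T(*u),.012) for u in [(28,125),(558,35),(648,407),(92,510)]])"
```

```text
[ 0.6199 -0.0194  0.0865 -0.0768  0.1359 -0.0349  0.0298  0.0585  0.0189]
[[0.3, 0.1], [0.1, 0.2], [0.1, 0.1], [0.1, -0.2], [-0.9, -0.0], [1.4, -0.1], [0.5, -0.1], [-0.2, -1.4], [0.2, -2.0], [1.1, 0.3], [-1.6, 1.5], [-0.1, -1.0], [0.0, 0.1], [-0.2, -0.8], [-1.5, -0.7], [0.4, 0.3], [0.1, -0.1], [-0.2, 1.8], [-1.7, -1.0], [1.7, -1.6]]
needle [0.6385 0.1127 0.1   ]
knob [0.5316 0.1094 0.098 ]
kgreen [0.5086 0.0713 0.098 ]
korange [0.5533 0.1354 0.098 ]
grip [ 0.6608 -0.1463  0.095 ]
gripend [ 0.5964 -0.1519  0.095 ]
clip [ 0.6012 -0.2067  0.04  ]
[0.28430936 0.58451931 0.22674933] [[-0.899  0.437 -0.   ]
 [ 0.437  0.899  0.   ]
 [ 0.     0.    -1.   ]] 0.0188
[0.63889848 0.11329146 0.135     ] [0.63549674 0.10847801 0.133     ] [ 0.66469589 -0.19646053  0.045     ] [ 0.6655373  -0.19774631  0.045     ] [ 0.66057096 -0.14508833  0.115     ] [ 0.66046261 -0.14644375  0.115     ] [array([0.82176539, 0.2529679 , 0.012     ]), array([ 0.86053415, -0.21357171,  0.012     ]), array([ 0.52860779, -0.24168182,  0.012     ]), array([0.49010181, 0.21985865, 0.012     ])]
```

Emit:
{"op": "move_arm", "data": {"series": [[-1, -0.3, -0.3, 0, -0.09], [-1, -0.6, -0.6, 0, -0.18], [-1, -0.9, -0.9, 0, -0.27], [-1, -1, -1, 0, -0.343], [-1, -1, -1, 0, -0.343]]}}

```text
t: 1.5
eef_pos: [0.3326, 0.4479, 0.2267]
eef_rot: [-0.13, 3.138, -0.003]
ft_force: [0.2, 0.2, 0.5]
gripper_width: 0.092
grip_force: 0.0
```

```bash
cat >> h.py <<'E'
def st():
    s=manip.sense(); R=Ro.from_rotvec(s["eef_rot"]).as_matrix(); print("t",round(s["t"],2),"pos",s["eef_pos"].round(4),"toolx",R[:2,0].round(3),"tz",R[:,2].round(3),"F",s["ft_force"].round(1),"w",round(s["gripper_width"],4),"gf",s["grip_force"].__round__(1),"q",s["joints"].round(2)); return s,R
def to(X):
    s,R=st(); d=R.T@(np.asarray(X)-s["eef_pos"]); print("tool shift/10cm",(d*10).round(3),"turn",round(-(np.load("fit.npy")[2]+np.pi-np.arctan2(R[1,0],R[0,0])%(2*np.pi))/(np.pi/2),4))
E
python3 -c "
from h import *
to([.5316,.1094,.081])"
```

```text
t 1.5 pos [0.3326 0.4479 0.2267] toolx [-0.997 -0.083] tz [ 0.001 -0.002 -1.   ] F [0.2 0.2 0.5] w 0.092 gf 0.0 q [-0.55  0.35 -0.53  1.78  0.2   1.06  0.5 ]
tool shift/10cm [-1.701 -3.536  1.465] turn -0.0022
```

Emit:
{"op": "move_arm", "data": {"series": [[-1, -0.2, -0.4, 0, 0], [-1, -0.5, -0.8, 0, 0], [-1, -0.6, -1, 0, 0]]}}

```text
t: 1.8
eef_pos: [0.402, 0.354, 0.2268]
eef_rot: [-0.126, 3.137, -0.001]
ft_force: [0.4, -0.4, 0.5]
gripper_width: 0.0919
grip_force: 0.0
```

Emit:
{"op": "move_arm", "data": {"series": [[-1, -0.2, -0.4, 0, 0], [-1, -0.5, -0.8, 0, 0], [-1, -0.6, -1, 0, 0]]}}

```text
t: 2.1
eef_pos: [0.4706, 0.2591, 0.2269]
eef_rot: [-0.125, 3.137, -0.001]
ft_force: [0.7, -0.5, 0.4]
gripper_width: 0.092
grip_force: 0.0
```

Emit:
{"op": "move_arm", "data": {"series": [[-1, -0.2, -0.4, 0, 0], [-1, -0.4, -0.8, 0, 0], [-1, -0.5, -1, 0, 0], [-1, -0.5, -1, 0, 0], [-1, -0.5, -1, 0, 0]]}}

```text
t: 2.6
eef_pos: [0.5257, 0.1679, 0.2267]
eef_rot: [0.133, -3.139, -0.002]
ft_force: [0.3, 0.6, -1.2]
gripper_width: 0.0916
grip_force: 0.0
```

```bash
python3 -c "
from h import *
to([.5316,.1094,.081])"
```

```text
t 2.6 pos [0.5257 0.1679 0.2267] toolx [-0.996 -0.085] tz [-0.     0.001 -1.   ] F [ 0.3  0.6 -1.2] w 0.0916 gf 0.0 q [-0.04  0.32 -0.38  1.8   0.13  1.05  1.18]
tool shift/10cm [-0.009 -0.59   1.456] turn -0.0012
```

Emit:
{"op": "move_arm", "data": {"series": [[-1, 0, -0.4, 0.2, 0], [-1, -0.01, -0.59, 0.5, 0], [-1, -0.01, -0.59, 0.6, 0], [-1, -0.01, -0.59, 0.6, 0], [-1, -0.01, -0.59, 0.6, 0], [-1, -0.01, -0.59, 0.6, 0]]}}

```text
t: 3.2
eef_pos: [0.5323, 0.1104, 0.1681]
eef_rot: [-0.139, 3.136, 0.002]
ft_force: [-0.2, -0.1, 1.0]
gripper_width: 0.0916
grip_force: 0.0
```

```bash
python3 -c "
from h import *
to([.5316,.1094,.081])"
```

```text
t 3.2 pos [0.5323 0.1104 0.1681] toolx [-0.996 -0.089] tz [ 0.002  0.001 -1.   ] F [-0.2 -0.1  1. ] w 0.0916 gf 0.0 q [ 0.03  0.37 -0.35  1.88  0.15  0.92  1.27]
tool shift/10cm [ 0.01  -0.011  0.871] turn 0.0015
```

Descend and grip gently, then lift nothing.

Emit:
{"op": "move_arm", "data": {"series": [[-1, 0.01, -0.01, 0.3, 0], [-1, 0.01, -0.01, 0.6, 0], [-1, 0.01, -0.01, 0.87, 0], [-1, 0.01, -0.01, 0.87, 0], [-1, 0.01, -0.01, 0.87, 0], [1, 0.01, -0.01, 0.87, 0], [1, 0.01, -0.01, 0.87, 0], [1, 0.01, -0.01, 0.87, 0], [1, 0.01, -0.01, 0.87, 0], [1, 0.01, -0.01, 0.87, 0], [1, 0.01, -0.01, 0.87, 0], [1, 0.01, -0.01, 0.87, 0]], "grip_force": 20}}

```text
t: 4.4
eef_pos: [0.5308, 0.1067, 0.0797]
eef_rot: [0.135, -3.139, 0.0]
ft_force: [0.2, 0.1, 0.0]
gripper_width: 0.0404
grip_force: 0.0
```

```bash
python3 - <<'E'
from h import *
to([.5086,.0713,.081])
for c in("top","side"):
    cv2.imwrite(f"pics/{c}1.png",manip.read_camera(c))
a=cv2.imread("pics/top1.png")[170:320,230:430];b=cv2.imread("pics/side1.png")[160:310,210:410]
cv2.imwrite("pics/m1.png",cv2.resize(np.hstack([a,b]),None,fx=2,fy=2,interpolation=cv2.INTER_CUBIC))
E
```

```text
t 4.4 pos [0.5308 0.1067 0.0797] toolx [-0.996 -0.086] tz [-0. -0. -1.] F [0.2 0.1 0. ] w 0.0404 gf 0.0 q [ 0.    0.49 -0.31  1.94  0.22  0.74  1.22]
tool shift/10cm [ 0.251 -0.334 -0.013] turn -0.0004
```

View pics/m1.png

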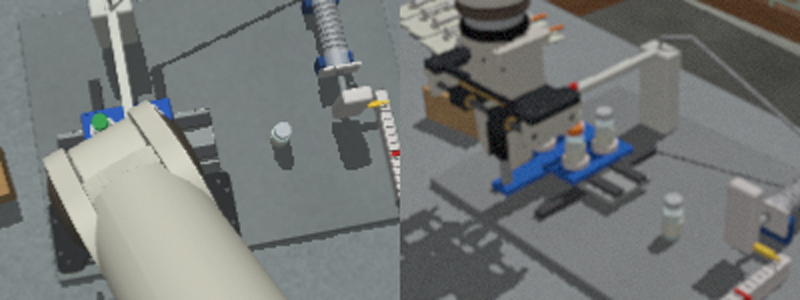

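Emit:
{"op": "move_arm", "data": {"series": [[1, 0, 0, 0, 0], [1, 0, 0, 0, 0], [1, 0, 0, 0, 0], [1, 0, 0, 0, 0], [1, 0, 0, 0, 0]], "grip_force": 20}}

```text
t: 5.0
eef_pos: [0.5307, 0.107, 0.0796]
eef_rot: [0.135, -3.139, -0.0]
ft_force: [-0.2, 0.6, -1.7]
gripper_width: 0.0236
grip_force: 20.0
```

```bash
python3 - <<'E'
from h import *
to([.5086,.0713,.081])
E
```

```text
t 5.0 pos [0.5307 0.107  0.0796] toolx [-0.996 -0.086] tz [-0.  0. -1.] F [-0.2  0.6 -1.7] w 0.0236 gf 20.0 q [ 0.    0.49 -0.31  1.94  0.22  0.74  1.22]
tool shift/10cm [ 0.251 -0.337 -0.014] turn -0.0002
```

Emit:
{"op": "move_arm", "data": {"series": [[1, 0.05, -0.07, 0, 0], [1, 0.1, -0.14, 0, 0], [1, 0.15, -0.21, 0, 0], [1, 0.2, -0.28, 0, 0], [1, 0.25, -0.335, 0, 0], [1, 0.25, -0.335, 0, 0], [1, 0.25, -0.335, 0, 0], [1, 0.25, -0.335, 0, 0]]}}

```text
t: 5.8
eef_pos: [0.5083, 0.0706, 0.0796]
eef_rot: [0.134, -3.138, 0.001]
ft_force: [-0.7, -1.7, 0.6]
gripper_width: 0.0238
grip_force: 20.0
```

```bash
python3 - <<'E'
from h import *
to([.5086,.0713,.081])
for c in("top","side"):
    cv2.imwrite(f"pics/{c}2.png",manip.read_camera(c))
a=cv2.imread("pics/top2.png")[180:280,240:340];b=cv2.imread("pics/side2.png")[170:270,250:350]
cv2.imwrite("pics/m2.png",cv2.resize(np.hstack([a,b]),None,fx=4,fy=4,interpolation=cv2.INTER_CUBIC))
E
```

```text
t 5.8 pos [0.5083 0.0706 0.0796] toolx [-0.996 -0.085] tz [-0.001 -0.001 -1.   ] F [-0.7 -1.7  0.6] w 0.0238 gf 20.0 q [ 0.07  0.45 -0.31  2.01  0.21  0.71  1.28]
tool shift/10cm [-0.004  0.007 -0.014] turn -0.0006
```

View pics/m2.png

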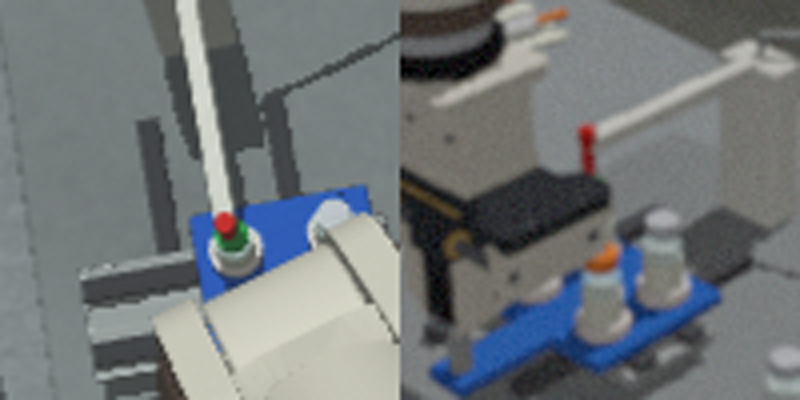

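```bash
python3 - <<'E'
from h import *
v=np.load("fit.npy")
a=cv2.imread("pics/top2.png");b=cv2.imread("pics/side2.png")
def cen(im,lo,hi,box):
    x0,y0,x1,y1=box; h=cv2.cvtColor(im[y0:y1,x0:x1],cv2.COLOR_BGR2HSV); m=cv2.inRange(h,lo,hi); n=(m>0).sum(); ys,xs=np.nonzero(m); return (xs.mean()+x0).round(2),(ys.mean()+y0).round(2),n,(xs.min()+x0,xs.max()+x0,ys.min()+y0,ys.max()+y0)
g0=cv2.imread("pics/top0.png");s0=cv2.imread("pics/side0.png")
red=((0,140,60),(6,255,255)); gr=((45,100,40),(85,255,255)); og=((7,140,80),(20,255,255))
print("red top0",cen(g0,*red,(285,225,305,245)),"top2",cen(a,*red,(285,225,305,245)))
print("green top0",cen(g0,*gr,(265,215,300,245)),"top2",cen(a,*gr,(280,225,310,260)))
print("orange top0",cen(g0,*og,(290,230,330,265)))
print("orange side0",cen(s0,*og,(275,205,320,240)),"2",cen(b,*og,(285,220,320,250)))
print("red side0",cen(s0,(0,140,60),(6,255,255),(290,195,305,215)),"2",cen(b,(0,140,60),(6,255,255),(285,195,305,220)))
w=lambda *q:J2W(v,q)
for z in(.137,.13,.099,.095): print(z,proj("top",w(.03,.13,z)),proj("side",w(.03,.13,z)))
print("green t0",proj("top",w(v[3]+.133,v[4]+.03,.099)),"orange side expected now",proj("side",w(.03-.05,.07,.096)),"orange s0",proj("side",w(v[3]+.083,v[4]-.03,.096)))
print("jac side/mm x,y",[(proj("side",w(.03-.05+d,.07+e,.096))-proj("side",w(.03-.05,.07,.096)))*.1 for d,e in((.01,0),(0,.01))])
E
```

```text
red top0 (np.float64(296.12), np.float64(235.38), np.int64(16), (np.int64(295), np.int64(298), np.int64(233), np.int64(239))) top2 (np.float64(296.3), np.float64(235.78), np.int64(23), (np.int64(294), np.int64(298), np.int64(233), np.int64(239)))
green top0 (np.float64(279.38), np.float64(230.46), np.int64(52), (np.int64(276), np.int64(283), np.int64(227), np.int64(234))) top2 (np.float64(298.18), np.float64(239.26), np.int64(34), (np.int64(294), np.int64(301), np.int64(235), np.int64(242)))
orange top0 (np.float64(308.75), np.float64(246.7), np.int64(53), (np.int64(305), np.int64(312), np.int64(243), np.int64(251)))
orange side0 (np.float64(296.26), np.float64(222.19), np.int64(42), (np.int64(293), np.int64(300), np.int64(205), np.int64(227))) 2 (np.float64(300.54), np.float64(234.79), np.int64(24), (np.int64(297), np.int64(303), np.int64(232), np.int64(237)))
red side0 (np.float64(296.11), np.float64(205.83), np.int64(18), (np.int64(295), np.int64(297), np.int64(202), np.int64(211))) 2 (np.float64(296.3), np.float64(206.8), np.int64(20), (np.int64(295), np.int64(297), np.int64(202), np.int64(212)))
0.137 [[295.87657663 234.93741627]] [[296.5175014  201.15070334]]
0.13 [[296.07619759 235.60688551]] [[296.61205412 203.71902747]]
0.099 [[296.92758768 238.46161675]] [[297.02397538 214.88309128]]
0.095 [[297.03372167 238.81742097]] [[297.07632842 216.29910085]]
green t0 [[279.63461531 230.3025834 ]] orange side expected now [[299.07404322 233.02387064]] orange s0 [[296.68937635 223.12932306]]
jac side/mm x,y [array([[ 0.31468664, -0.16756331]]), array([[-0.29771008, -0.16140329]])]
```

Emit:
{"op": "move_arm", "data": {"series": [[1, 0, 0.01, 0, 0], [1, 0, 0.01, 0, 0], [1, 0, 0.01, 0, 0], [1, 0, 0.01, 0, 0], [1, 0, 0.01, 0, 0], [1, 0, 0.01, 0, 0], [1, 0, 0.01, 0, 0], [1, 0, 0.01, 0, 0], [1, 0, 0.01, 0, 0], [1, 0, 0.01, 0, 0], [1, 0, 0.01, 0, 0], [1, 0, 0.01, 0, 0]]}}

```text
t: 7.1
eef_pos: [0.5086, 0.0725, 0.0797]
eef_rot: [0.135, -3.139, -0.0]
ft_force: [-1.2, 0.8, -0.9]
gripper_width: 0.0241
grip_force: 20.0
```

Emit:
{"op": "move_arm", "data": {"series": [[1, -0.05, 0.06, 0, 0], [1, -0.1, 0.12, 0, 0], [1, -0.15, 0.18, 0, 0], [1, -0.2, 0.24, 0, 0], [1, -0.25, 0.3, 0, 0], [1, -0.3, 0.36, 0, 0], [1, -0.35, 0.42, 0, 0], [1, -0.4, 0.48, 0, 0], [1, -0.45, 0.54, 0, 0], [1, -0.5, 0.6, 0, 0], [1, -0.5, 0.6, 0, 0], [1, -0.5, 0.6, 0, 0], [1, -0.5, 0.6, 0, 0], [1, -0.5, 0.6, 0, 0], [1, -0.5, 0.6, 0, 0]]}}

```text
t: 8.6
eef_pos: [0.5534, 0.1364, 0.0797]
eef_rot: [-0.135, 3.138, 0.001]
ft_force: [1.4, 2.2, -3.6]
gripper_width: 0.0235
grip_force: 20.0
```

```bash
python3 - <<'E'
from h import *
to([.5533,.1354,.081])
for c in("top","side"):
    cv2.imwrite(f"pics/{c}3.png",manip.read_camera(c))
a=cv2.imread("pics/top3.png")[180:280,240:340];b=cv2.imread("pics/side3.png")[170:270,250:350]
cv2.imwrite("pics/m3.png",cv2.resize(np.hstack([a,b]),None,fx=4,fy=4,interpolation=cv2.INTER_CUBIC))
E
```

```text
t 8.6 pos [0.5534 0.1364 0.0797] toolx [-0.996 -0.086] tz [ 0.  0. -1.] F [ 1.4  2.2 -3.6] w 0.0235 gf 20.0 q [-0.05  0.53 -0.31  1.87  0.22  0.77  1.18]
tool shift/10cm [ 0.002 -0.01  -0.013] turn -0.0004
```

View pics/m3.png

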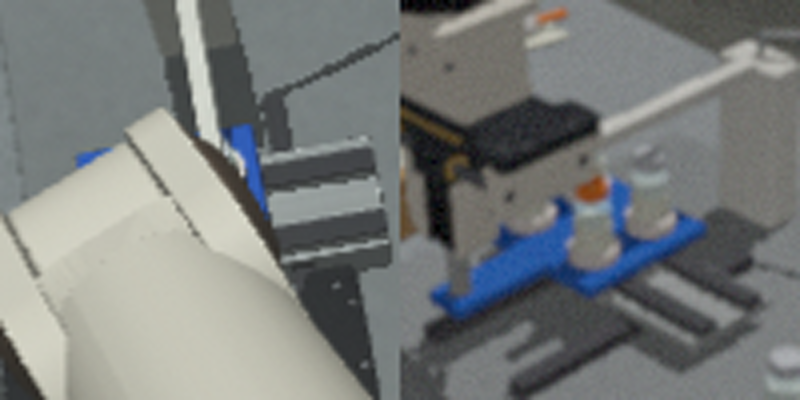

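Emit:
{"op": "move_arm", "data": {"series": [[1, 0, 0, 0, 0], [1, 0, 0, 0, 0], [1, 0, 0, 0, 0], [-0.3, 0, 0, 0, 0], [-0.3, 0, 0, 0, 0], [-0.3, 0, 0, 0, 0], [-0.3, 0, 0, 0, 0], [-0.3, 0, 0, 0, 0], [-0.3, 0, 0, -0.2, 0], [-0.3, 0, 0, -0.5, 0], [-0.3, 0, 0, -0.8, 0], [-0.3, 0, 0, -1, 0], [-0.3, 0, 0, -1, 0]]}}

```text
t: 10.0
eef_pos: [0.5556, 0.1371, 0.1831]
eef_rot: [-0.135, 3.133, 0.002]
ft_force: [-0.4, 0.2, 0.1]
gripper_width: 0.0597
grip_force: 0.0
```

Emit:
{"op": "move_arm", "data": {"series": [[-0.3, 0, -0.3, 0, 0], [-0.3, 0, -0.6, 0, 0], [-0.3, 0, -1, 0, 0], [-0.3, 0, -1, 0, 0]]}}

```text
t: 10.4
eef_pos: [0.5617, 0.0289, 0.1784]
eef_rot: [0.121, -3.137, 0.007]
ft_force: [-0.3, -0.9, 0.8]
gripper_width: 0.0595
grip_force: 0.0
```

Emit:
{"op": "move_arm", "data": {"series": [[-0.3, 0, -0.4, 0, 0], [-0.3, -0.2, -0.8, 0, 0], [-0.3, -0.4, -1, 0, 0], [-0.3, -0.4, -1, 0, 0], [-0.3, -0.4, -1, 0, 0]]}}

```text
t: 10.9
eef_pos: [0.6097, -0.0593, 0.1784]
eef_rot: [0.133, -3.137, -0.001]
ft_force: [0.0, 0.2, -0.4]
gripper_width: 0.0599
grip_force: 0.0
```

```bash
python3 - <<'E'
from h import *
to([.6608,-.1463,.078])
for c in("top","side"):
    cv2.imwrite(f"pics/{c}4.png",manip.read_camera(c))
a=cv2.imread("pics/top4.png")[180:280,240:340];b=cv2.imread("pics/side4.png")[170:270,250:350]
cv2.imwrite("pics/m4.png",cv2.resize(np.hstack([a,b]),None,fx=4,fy=4,interpolation=cv2.INTER_CUBIC))
E
```

```text
t 10.9 pos [ 0.6097 -0.0593  0.1784] toolx [-0.996 -0.085] tz [-0.002  0.001 -1.   ] F [ 0.   0.2 -0.4] w 0.0599 gf 0.0 q [ 0.26  0.47 -0.27  1.7   0.14  1.    1.59]
tool shift/10cm [-0.437 -0.911  1.002] turn -0.0009
```

View pics/m4.png

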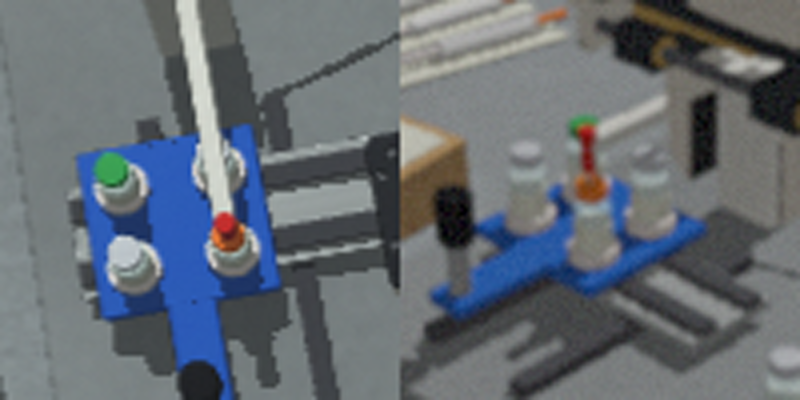

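Emit:
{"op": "move_arm", "data": {"series": [[-0.6, -0.2, -0.4, 0, 0], [-0.6, -0.43, -0.8, 0, 0], [-0.6, -0.437, -0.911, 0, 0], [-0.6, -0.437, -0.911, 0.1, 0], [-0.6, -0.437, -0.911, 0.2, 0], [-0.6, -0.437, -0.911, 0.3, 0], [-0.6, -0.437, -0.911, 0.3, 0]]}}

```text
t: 11.7
eef_pos: [0.6598, -0.1438, 0.1472]
eef_rot: [0.139, -3.134, -0.003]
ft_force: [-1.3, 0.2, -0.2]
gripper_width: 0.0731
grip_force: 0.0
```

```bash
python3 -c "
from h import *
to([.6608,-.1463,.078])"
```

```text
t 11.7 pos [ 0.6598 -0.1438  0.1472] toolx [-0.996 -0.089] tz [-0.004  0.002 -1.   ] F [-1.3  0.2 -0.2] w 0.0731 gf 0.0 q [ 0.34  0.6  -0.24  1.55  0.16  1.01  1.72]
tool shift/10cm [-0.011 -0.027  0.692] turn 0.0015
```

Emit:
{"op": "move_arm", "data": {"series": [[-0.6, 0, 0, 0.2, 0], [-0.6, 0, 0, 0.4, 0], [-0.6, 0, 0, 0.6, 0], [-0.6, 0, 0, 0.69, 0], [-0.6, 0, 0, 0.69, 0], [1, 0, 0, 0.69, 0], [1, 0, 0, 0.69, 0], [1, 0, 0, 0.69, 0], [1, 0, 0, 0.69, 0], [1, 0, 0, 0.69, 0], [1, 0, 0, 0.69, 0], [1, 0, 0, 0.69, 0], [1, 0, 0, 0.69, 0], [1, 0, 0, 0.69, 0], [1, 0, 0, 0.69, 0]], "grip_force": 45}}

```text
t: 13.2
eef_pos: [0.6619, -0.1457, 0.0811]
eef_rot: [-0.136, 3.138, 0.001]
ft_force: [-2.1, 4.2, 6.1]
gripper_width: 0.0357
grip_force: 45.0
```

```bash
python3 -c "
from h import *
to([.5964,-.1519,.078])"
```

```text
t 13.2 pos [ 0.6619 -0.1457  0.0811] toolx [-0.996 -0.086] tz [ 0.     0.001 -1.   ] F [-2.1  4.2  6.1] w 0.0357 gf 45.0 q [ 0.33  0.68 -0.23  1.58  0.18  0.9   1.7 ]
tool shift/10cm [ 0.658 -0.005  0.031] turn -0.0
```

Emit:
{"op": "move_arm", "data": {"series": [[1, 0.06, 0, 0, 0], [1, 0.12, 0, 0, 0], [1, 0.18, 0, 0, 0], [1, 0.24, 0, 0, 0], [1, 0.3, 0, 0, 0], [1, 0.36, 0, 0, 0], [1, 0.42, 0, 0, 0], [1, 0.48, 0, 0, 0], [1, 0.54, 0, 0, 0], [1, 0.6, 0, 0, 0], [1, 0.65, 0, 0, 0], [1, 0.65, 0, 0, 0], [1, 0.65, 0, 0, 0], [1, 0.65, 0, 0, 0], [1, 0.65, 0, 0, 0]]}}

```text
t: 14.7
eef_pos: [0.6007, -0.151, 0.0812]
eef_rot: [-0.136, 3.131, 0.001]
ft_force: [10.4, 2.8, -2.9]
gripper_width: 0.0357
grip_force: 45.0
```

```bash
python3 - <<'E'
from h import *
to([.5964,-.1519,.078])
for c in("top","side"):
    cv2.imwrite(f"pics/{c}5.png",manip.read_camera(c))
a=cv2.imread("pics/top5.png")[190:290,365:465];b=cv2.imread("pics/side5.png")[240:340,340:440]
cv2.imwrite("pics/m5.png",cv2.resize(np.hstack([a,b]),None,fx=4,fy=4,interpolation=cv2.INTER_CUBIC))
E
```

```text
t 14.7 pos [ 0.6007 -0.151   0.0812] toolx [-0.996 -0.087] tz [ 0.007  0.001 -1.   ] F [10.4  2.8 -2.9] w 0.0357 gf 45.0 q [ 0.38  0.59 -0.23  1.75  0.17  0.82  1.72]
tool shift/10cm [ 0.044 -0.005  0.032] turn 0.0004
```

View pics/m5.png

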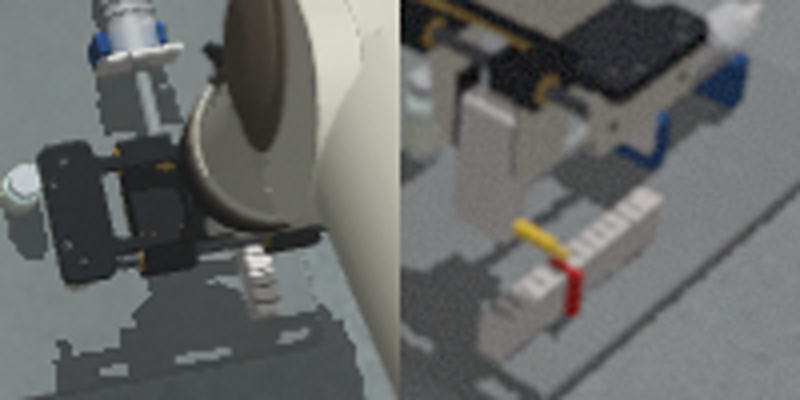

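```bash
python3 - <<'E'
from h import *
v=np.load("fit.npy"); a=v[2]
def jx(X): d=X[:2]-v[:2]; return np.round([np.cos(a)*d[0]+np.sin(a)*d[1],-np.sin(a)*d[0]+np.cos(a)*d[1]],4)
S=lambda x,y:((x-400+.5)/4-.5+340,(y+.5)/4-.5+240)
print("clip",jx(back("side",S(567,267),.04)),"pointer",jx(back("side",S(566,257),.045)))
print("start ptr",jx(back("side",((570.5)/3-.5+210,388.5/3-.5+160),.045)), "clip top cam",jx(back("top",((598.5)/3-.5+230,319.5/3-.5+140),.04)))
for x in(v[5]+.004,v[5],v[5]-.004): print(x,proj("side",J2W(v,(x,-.178,.045))))
# yellow / red masks
im=cv2.imread("pics/side5.png");h=cv2.cvtColor(im,cv2.COLOR_BGR2HSV)[290:325,360:395]
for n,lo,hi in(("yel",(20,120,80),(35,255,255)),("red",(0,150,60),(6,255,255))):
    ys,xs=np.nonzero(cv2.inRange(h,lo,hi)); print(n,sorted(zip((ys+290).tolist(),(xs+360).tolist())))
E
```

```text
clip [-0.0348 -0.1841] pointer [-0.034  -0.1823]
start ptr [ 0.0301 -0.1816] clip top cam [-0.0344 -0.1816]
-0.030862499037732114 [[380.36989321 302.14648575]]
-0.034862499037732114 [[379.1440385  303.09932845]]
-0.03886249903773212 [[377.91153941 304.05718647]]
yel [(295, 369), (295, 370), (296, 369), (296, 370), (296, 371), (296, 372), (296, 373), (297, 369), (297, 370), (297, 371), (297, 372), (297, 373), (297, 374), (298, 369), (298, 370), (298, 371), (298, 372), (298, 373), (298, 374), (298, 375), (299, 370), (299, 371), (299, 372), (299, 373), (299, 374), (299, 375), (299, 376), (299, 377), (300, 373), (300, 374), (300, 375), (300, 376), (300, 377), (300, 378), (301, 375), (301, 376), (301, 377), (301, 378), (302, 376), (302, 377), (302, 378), (302, 379), (302, 380), (303, 379), (303, 380), (303, 381)]
red [(305, 378), (305, 379), (306, 379), (306, 380), (306, 381), (307, 381), (307, 382), (308, 382), (308, 383), (308, 384), (309, 383), (310, 382), (310, 383), (310, 384), (311, 382), (311, 383), (312, 382), (312, 383), (312, 384), (313, 382), (313, 383), (314, 383), (314, 384), (315, 382), (315, 383), (316, 382), (316, 383), (317, 382), (317, 383)]
```

Emit:
{"op": "move_arm", "data": {"series": [[1, 0.015, 0, 0, 0], [1, 0.015, 0, 0, 0], [1, 0.015, 0, 0, 0], [1, 0.015, 0, 0, 0], [1, 0.015, 0, 0, 0], [1, 0.015, 0, 0, 0], [1, 0.015, 0, 0, 0], [1, 0.015, 0, 0, 0], [1, 0.015, 0, 0, 0], [1, 0.015, 0, 0, 0]]}}

```text
t: 15.8
eef_pos: [0.5995, -0.151, 0.0812]
eef_rot: [-0.137, 3.131, 0.001]
ft_force: [10.5, 4.2, -4.8]
gripper_width: 0.0358
grip_force: 45.0
```

```bash
python3 - <<'E'
from h import *
to([.5964,-.1519,.078])
cv2.imwrite("pics/side6.png",manip.read_camera("side")); im=cv2.imread("pics/side6.png")
to([.5964,-.1519,.078])
cv2.imwrite("pics/m6.png",cv2.resize(im[280:330,350:410],None,fx=10,fy=10,interpolation=cv2.INTER_CUBIC))
E
```

```text
t 15.8 pos [ 0.5995 -0.151   0.0812] toolx [-0.996 -0.087] tz [ 0.008  0.001 -1.   ] F [10.5  4.2 -4.8] w 0.0358 gf 45.0 q [ 0.38  0.59 -0.23  1.75  0.17  0.81  1.72]
tool shift/10cm [ 0.032 -0.006  0.031] turn 0.0004
t 15.85 pos [ 0.5996 -0.1511  0.0812] toolx [-0.996 -0.087] tz [ 0.008  0.001 -1.   ] F [10.7  2.8 -5.6] w 0.0358 gf 45.0 q [ 0.38  0.59 -0.23  1.75  0.17  0.81  1.72]
tool shift/10cm [ 0.033 -0.006  0.032] turn 0.0004
```

View pics/m6.png

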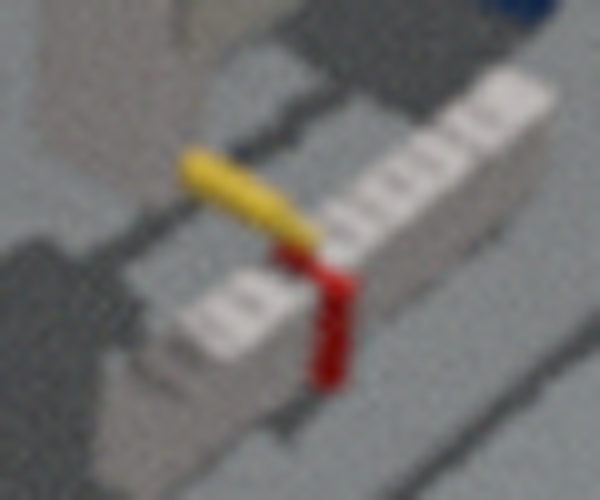

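Emit:
{"op": "move_arm", "data": {"series": [[1, 0.015, 0, 0, 0], [1, 0.015, 0, 0, 0], [1, 0.015, 0, 0, 0], [1, 0.015, 0, 0, 0], [1, 0.015, 0, 0, 0], [1, 0.015, 0, 0, 0], [1, 0.015, 0, 0, 0], [1, 0.015, 0, 0, 0], [1, 0.015, 0, 0, 0], [1, 0.015, 0, 0, 0]]}}

```text
t: 16.85
eef_pos: [0.5981, -0.1512, 0.0812]
eef_rot: [-0.137, 3.131, 0.001]
ft_force: [9.7, 3.9, -4.0]
gripper_width: 0.0355
grip_force: 45.0
```

```bash
python3 - <<'E'
from h import *
to([.5964,-.1519,.078])
print(manip.sign_off())
E
```

```text
t 16.85 pos [ 0.5981 -0.1512  0.0812] toolx [-0.996 -0.087] tz [ 0.008  0.001 -1.   ] F [ 9.7  3.9 -4. ] w 0.0355 gf 45.0 q [ 0.38  0.59 -0.23  1.76  0.17  0.81  1.72]
tool shift/10cm [ 0.018 -0.006  0.032] turn 0.0004
the job is handed in; nothing more can be done
None
```

I handed the job in at about 17 s; the sign-off gave no verdict. The green-capped vial rested under the needle for over a second, then the orange-capped vial was left there (both within about 2 mm by the cameras), and the gripper still holds the plunger with 45 N, its pointer an estimated 2 mm or less from the dose clip.

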